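# Wedge the rocking inking slab until it stands firm

### The job

The inking slab rocks because the foot under its blue-taped corner is too short. Press that corner down with the fingertips to feel it rock and let it come back up; then push the red wedge along the table, thin end first, under that foot, just far enough that the slab stands level and no longer rocks, trying the corner by touch. Grip and lift nothing, do not shove the slab or the things around it out of place, and finish while still pressing firmly on the taped corner, the slab standing firm under the push.

Things in the scene. Friction and masses are not known exactly. Their poses are not given: they have to be found in the camera images.
- slab: Inking slab: loose wooden box, 2.8 to 3.9 kg, dark stone inlay, 200 mm (its x) by 260 mm (its y). Box from 30 to 60 mm above the table, on 24 mm square rubber feet centred at x = +-85, y = +-115 mm. Origin: middle of its footprint at table height when level; z up. At rest it stands level on the three good feet. Its -x side is nearest the robot
- loose_corner (a point): On the slab's top, 60 mm up, above the centre of the short foot (slab x = -85, y = +115 mm); 34 mm square of blue tape. The short foot (near face at slab x = -97 mm) hangs 7.5 to 11.5 mm above the table, differing each time. About 4 to 6 N down here tips the slab until that foot meets the table; released, it comes back level
- wedge: Loose red plastic wedge, 90 g: 100 mm long (its x), 44 mm wide (its y), flat underside; top slopes evenly from 20 mm thick at the back (x = -50 mm) to 5 mm at the thin end (x = +50 mm), which points at the short foot, 20 to 50 mm from it. Origin: centre of its underside. Slides with about 0.5 N; once it meets the foot, pushing on takes 5 to 9 N and lifts the corner 1.5 mm per 10 mm
- wedge_tip (a point): Middle of the wedge's thin end, at its underside
- wedge_back (a point): Middle of the wedge's upright back face, 10 mm above the table: where to push
- ink_tin: Bystander, leave alone: small silvery ink tin, 90 mm across, 65 mm tall, standing in front of the slab's other near corner. Origin: on its underside
- palette_knife: Bystander, leave alone: black-handled palette knife, 200 mm long, lying beside the slab on the loose corner's side. Origin: on its underside
- big_tin: Bystander, leave alone: large ink tin, 130 mm across, 100 mm tall, on the right of the table. Origin: on its underside
- blue_tin: Bystander, leave alone: ink tin with a blue spot on its lid, 120 mm across, 85 mm tall, on the left of the table. Origin: on its underside
- oil_bottle: Bystander, leave alone: green glass bottle, 68 mm across, 220 mm tall, on the right of the table. Origin: on its underside
- tool_cup: Bystander, leave alone: white mug, 76 mm across, 90 mm tall, on the left of the table. Origin: on its underside
Mind the look-alikes: they are no part of the job. There is more than one size of the wedge; the job needs the largest.

How it is judged (in metres and radians):
On the way, in this order (a step that is already met when the one before it is completed fails the run):
1. the fingertips press the taped corner and the slab rocks down under them (contact force between the fingers and slab above 1 N and horizontal distance between the grasp point and loose_corner below 0.06 m and angle between slab's own z axis and vertical above 0.028 rad), for 0.1 s.
2. the wedge's thin end is under the short foot (x of wedge_tip in the frame of slab above -0.092 m and y of wedge_tip in the frame of slab between 0.08 and 0.15 m), for 0.1 s.
At the end, for the whole second after the job is handed in: Wedge flat on the table, thin end 5 mm or more under the short foot; fingers pressing within 60 mm of the taped point with over 6 N, over 2 N of it borne by the wedge; slab still, level within 0.018 rad (corner dips or rises under about 2 mm), within 30 mm of its start (all of step 2 and horizontal distance between the grasp point and loose_corner below 0.06 m and contact force between the fingers and slab above 6 N and contact force between wedge and slab above 2 N and angle between slab's own z axis and vertical below 0.018 rad and angular speed of slab below 0.05 rad/s and height (world z) of wedge below 0.006 m and angle between wedge's own z axis and vertical below 0.06 rad and distance of slab from where it was at the start of the episode below 0.03 m); the arm keeps its last pose, push and grip.
It fails at once if the wedge is lifted or tipped up (height (world z) of wedge above 0.015 m or angle between wedge's own z axis and vertical above 0.3 rad).
It fails at once if the slab is lifted or shoved (height (world z) of slab above 0.02 m or distance of slab from where it was at the start of the episode above 0.05 m).
It fails at once if a bystander is displaced by more than 30 mm (distance of any of ink_tin, palette_knife, big_tin, blue_tin, oil_bottle, tool_cup from where it was at the start of the episode above 0.03 m).
It also fails if it takes over 54 s, if anything falls off the work surface, if the arm or the gripper's body presses on something with over 40 N, if the wrist force passes 120 N, or if a joint passes its speed limit or range.

### The arm

A 6-joint arm with a two-finger parallel gripper is mounted at the origin on the work surface. World frame = base frame: x ahead of the robot, y to its left, z up, the work surface at z = 0. Lengths are in mm, angles in rad, forces in N, time in s.
With the tool pointing down it reaches from about 350 to 775 mm from the base axis. Payload 7.3 kg.
Tool frame: the origin (TCP) lies midway between the tips of the shut fingers; the grasp point (between the pads) lies 19 mm behind it (bot.tcp_to_grasp is the distance from the TCP to the grasp point, in mm); z points along the fingers, y is the line along which they close (so a half turn about z gives the same grasp; the last joint's range is limited). The gripper opens to 92 mm and grips with 3 to 60 N. Pads are 19 mm wide; open, the fingers measure 130 mm over their backs; the gripper's body (75 mm by 190 mm) begins 47 mm behind the grasp point.
Start: joints at [-1.28, 0.342, 1.524, -0, 1.275, -0.146], TCP at [222.121, -475.718, 226.741] pointing down, gripper open.
Joint ranges: [-2.53, 2.53], [-0.77, 2.02], [0.04, 2.7], [-1, 4.14], [0.28, 2.66], [-3.11, 3.11]. Speed limits (rad/s): [2.57, 2.57, 3.14, 3.14, 3.14, 3.14].

### API

Orientations are given as [roll, pitch, yaw] about the fixed x, y, z axes, in that order (R = Rz(yaw) Ry(pitch) Rx(roll)).
In Python, from plant import bot, viewer gives the robot as it stands. The module is installed in compiled form; this text tells all that it offers.
- The arm moves only by the shell command python3 -m handwheel 'ROWS'. ROWS is text: rows parted by semicolons, each of 7 numbers parted by spaces: the shift along the tool's x, y, z scaled (see below), then the turn, a rotation vector about the tool's x, y, z scaled (see below), then the opening, from -1 (shut) to 1 (fully open), so that 0 is half open. In form: tx ty tz rx ry rz gripper; .... A call has 1 to 8 rows; each row is the pose to reach, as a shift and turn from the pose commanded when the call began, along the tool's axes at that moment, turning the shorter way round; what a row does not reach only later rows make up. The controller multiplies each number of a shift by 10 cm and each number of a turn by pi rad. A row lasts 1/12 s, in which the tool goes at most 41.7 mm and 7.16 degrees, less where a joint would pass 70% of its speed; a pose out of reach is approached as far as the arm can. A call with a number of a shift or a turn outside -1 to 1 is refused whole. A call with a gripper value outside its range is refused whole. The fingers move at their own pace and stop on an object; the grip force is fixed at half the most. Time passes only in rows, so rows that repeat a pose let the fingers close. It gives the time, the measured TCP pose, the force, the opening and the grip force at its end, in the units of the state.
- bot.get_obs(): the state, without advancing time (a new reading comes with each control period).
- viewer.capture(name): name is "scene" or "side" or "wrist"; returns a dict with "frame" (480x640x3 uint8, red, green, blue), "fov_y" (degrees; the focal length in pixels is half the picture's height over the tangent of half this angle, whatever the lens; pixels are square), "cx", "cy" (the principal point, pixels), "T" (4x4, takes a point from camera to world coordinates). Camera axes: x right, y down, z forward; pixel columns grow to the right and rows downward; lengths in mm; the calibration is good to about 2 mm. A picture is of the moment at which its call begins. There is no depth.
- bot.close_job(): hands the job in; it is judged then, once.
Trained networks look in a picture, given as the dict that the camera call returned (one of the last four; its "shot" number tells which), for a name from the list of things; names that differ only in an ending like _2 or _b are one class to them, and where a whole thing is asked for, a point or a joint stands for the part that bears it (a point fixed in the world has none). Each returns a list of dicts, best first, with "score" (0 to 1); they miss things now and then, are a little off and sometimes report something else, mostly with a low value. They report only what shows in the picture. A call takes as long as a camera call. They do not tell look-alikes from the thing itself.
- viewer.recognise(target, picture): "centre" ([column, row] in pixels, amid what is visible of it).
- viewer.cut_out(target, picture): "pixels" (480x640 bool, what is visible of it) and "centre" ([column, row] in pixels, amid what is visible of it).
The state is a dict: "time": time; "joint_positions": joint angles; "dq": joint speeds; "tau": joint torques, N m; "tool_pos": TCP position; "tcp_rot": TCP orientation; "contact_force": force on the tool from outside, world axes, zero at the start; "moment": the same for the moment, N m; "grip_width": finger opening in mm; "finger_force": force on a finger pad.
Only numpy, scipy, OpenCV 4.12 (cv2) and the standard library are available. Lean on these libraries where they do the work, as an engineer would, in place of code of your own. Each camera call takes 0.05 s, during which the arm holds its last target. There are 200 camera calls.

## Working session

There is one attempt and no reset: what is moved stays moved. The work goes in short steps, Python scripts to look and compute and a shell command to move; the robot and the scene stay as the last step left them, time stands still between calls to the robot, and variables do not carry over. Pictures are saved under pics/ and viewed, at most 10 in all, crops included, and the job is handed in when it is done.

```bash
mkdir -p pics
cat > h.py <<'E'
import numpy as np, cv2
from plant import bot, viewer
from scipy.spatial.transform import Rotation as R
def f(p): return 240/np.tan(np.radians(p["fov_y"])/2)
def ray(p,uv,z):
    d=np.array([(uv[0]-p["cx"])/f(p),(uv[1]-p["cy"])/f(p),1]); T=np.array(p["T"]); d=T[:3,:3]@d; o=T[:3,3]
    return o+d*(z-o[2])/d[2]
def proj(p,X):
    T=np.linalg.inv(np.array(p["T"])); c=T[:3,:3]@np.array(X,float)+T[:3,3]
    return [p["cx"]+f(p)*c[0]/c[2],p["cy"]+f(p)*c[1]/c[2]]
def save(p,n,crop=None,s=1):
    im=p["frame"][:,:,::-1]
    if crop: a,b,c,d=crop; im=im[b:d,a:c]
    cv2.imwrite("pics/"+n,cv2.resize(im,None,fx=s,fy=s,interpolation=cv2.INTER_CUBIC))
E
python3 - <<'E'
from h import *
np.set_printoptions(precision=1,suppress=True)
a=viewer.capture("scene"); b=viewer.capture("side")
for n,p in(("scene",a),("side",b)):
    save(p,n+".png"); print(n,p["T"],p["fov_y"])
    for t,z in(("slab",60),("loose_corner",60),("wedge",8),("wedge_tip",0),("wedge_back",10),("ink_tin",30),("palette_knife",5)):
        for r in viewer.recognise(t,p)[:4]: print(t,r["score"],np.array(r["centre"]),ray(p,r["centre"],z))
o=bot.get_obs();print(o)
E
```

```text
scene [[   0.9    0.4   -0.3 1078.2]
 [   0.5   -0.7    0.5 -911.5]
 [  -0.    -0.6   -0.8 1386.7]
 [   0.     0.     0.     1. ]] 43.534441663382395
slab 0.94 [356.1 289.4] [712.5 -65.5  60. ]
loose_corner 0.73 [352.7 289.7] [704.9 -70.6  60. ]
loose_corner 0.6 [401.1 159.3] [618.2 454.9  60. ]
wedge 0.84 [320.8 245.2] [536.5  61.7   8. ]
wedge 0.51 [343.2 223.7] [557.2 167.    8. ]
wedge_tip 0.73 [344.5 222.9] [556.3 178.    0. ]
wedge_tip 0.58 [323.8 240.5] [532.8  87.4   0. ]
wedge_tip 0.51 [269.2 237.4] [381.8  22.3   0. ]
wedge_back 0.89 [325.7 242.2] [544.8  77.   10. ]
wedge_back 0.77 [345.2 226.6] [568.6 157.9  10. ]
wedge_back 0.65 [268.7 236.7] [384.1  17.2  10. ]
ink_tin 0.73 [289.4 276.6] [520.6 -93.5  30. ]
palette_knife 0.73 [411.4 250.6] [780.2 168.4   5. ]
palette_knife 0.57 [187.8 360.4] [ 411.6 -429.6    5. ]
side [[ -1.   -0.2   0.2 356.7]
 [ -0.3   0.7  -0.7 792. ]
 [  0.   -0.7  -0.7 798.9]
 [  0.    0.    0.    1. ]] 53.83059327952449
slab 0.68 [407.1 144.1] [ 432.4 -446.6   60. ]
loose_corner 0.72 [276.7 217. ] [689.2 -24.8  60. ]
wedge 0.89 [331.9 273.4] [524
[... 296 characters left out ...]
]
wedge_back 0.85 [306.9 300.3] [555.9 164.4  10. ]
wedge_back 0.63 [328.2 269.4] [535.5  63.   10. ]
wedge_back 0.59 [395.1 270.7] [387.   24.2  10. ]
ink_tin 0.59 [345.5 219.9] [533.5 -95.6  30. ]
palette_knife 0.93 [212.5 279.7] [779.4 162.2   5. ]
palette_knife 0.43 [345.7 123.2] [ 655.4 -612.7    5. ]
{'time': 0.8, 'joint_positions': array([-1.3,  0.3,  1.5,  0. ,  1.3, -0.1]), 'dq': array([-0.,  0., -0., -0.,  0., -0.]), 'tau': array([ -0. , -43.1, -24.4,   0.1,   0. ,   0. ]), 'tool_pos': array([ 222.1, -475.7,  226.8]), 'tcp_rot': array([3.1, 0. , 0.4]), 'contact_force': array([-0.2,  0.3,  0.7]), 'moment': array([-0., -0.,  0.]), 'finger_force': 0.0, 'grip_width': 91.42651313675326}
```

View pics/scene.png

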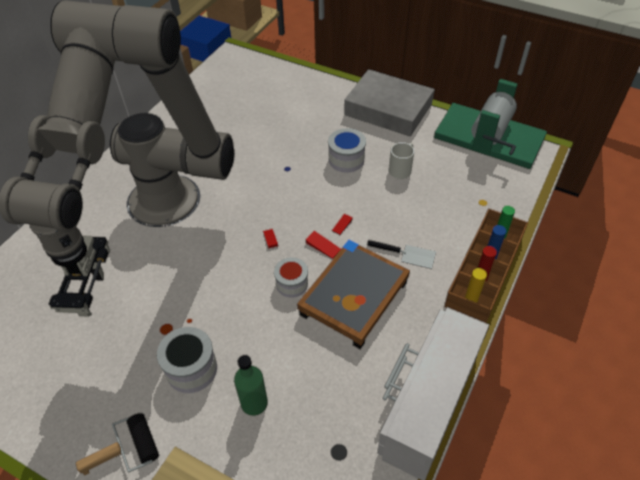

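View pics/side.png

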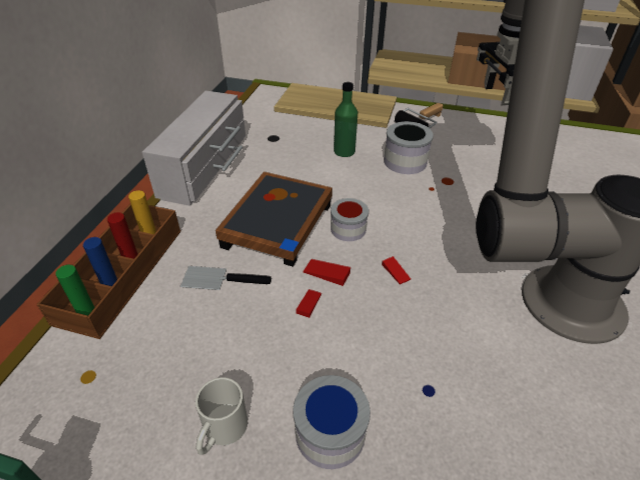

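Scene: candidates for "wedge" are red pieces at side-view (327,272), (396,271), (309,303) and scene (322,244), (270,238), (343,223). The largest, whose end points at the blue-taped corner (side (289,244), scene (350,246)), is the one at side (327,272). Next I'll check it in a crop and fit the poses.

```bash
cat > fit.py <<'E'
from h import *
from scipy.optimize import minimize
def hullmask(p,P):
    m=np.zeros((1920,2560),np.uint8); q=np.array([proj(p,X) for X in P])*4+1.5
    cv2.fillConvexPoly(m,cv2.convexHull(q.round().astype(np.int32)),1); return cv2.resize(m.astype(np.float32),(640,480),interpolation=cv2.INTER_AREA)
def pts(L,x):
    c,s=np.cos(x[2]),np.sin(x[2]); return [[x[0]+c*a-s*b,x[1]+s*a+c*b,z] for a,b,z in L]
WEDGE=[(50,b,z) for b in(-22,22) for z in(0,5)]+[(-50,b,z) for b in(-22,22) for z in(0,20)]
SLAB=[(a,b,z) for a in(-100,100) for b in(-130,130) for z in(30,60)]
def fit(L,views,x0):
    def c(x): return sum(np.abs(hullmask(p,pts(L,x))-m).sum()/m.sum() for p,m in views)
    best=None
    for dy in(-.4,0,.4):
        s=np.array([[0,0,0],[15,0,0],[0,15,0],[0,0,.25]])+np.array(x0)+[0,0,dy]
        r=minimize(c,s[0],method="Nelder-Mead",options=dict(initial_simplex=s,xatol=.05,fatol=1e-4))
        if best is None or r.fun<best.fun: best=r
    return best.x,best.fun
def colour(p,col,uv):
    h=cv2.cvtColor(p["frame"],cv2.COLOR_RGB2HSV).astype(int)
    m=(h[...,1]>120)&(h[...,2]>50)
    m&=((h[...,0]<8)|(h[...,0]>172)) if col=="red" else ((h[...,0]>100)&(h[...,0]<130))
    n,l,st,ce=cv2.connectedComponentsWithStats(m.astype(np.uint8))
    k=min((i for i in range(1,n) if st[i,4]>15),key=lambda i:np.hypot(*(ce[i]-uv)))
    return (l==k).astype(np.float32),ce[k],st[k,4]
E
python3 - <<'E'
from fit import *
np.set_printoptions(precision=3,suppress=True)
a=viewer.capture("scene"); b=viewer.capture("side")
wa,ca,na=colour(a,"red",(322,244)); wb,cb,nb=colour(b,"red",(327,272)); print(ca,na,cb,nb)
x,fv=fit(WEDGE,[(a,wa),(b,wb)],(530,70,0.)); print("wedge",x,fv)
for uv in((270,238),(343,223)): print("other scene",colour(a,"red",uv)[2])
ta,ua,_=colour(a,"blue",(350,246)); tb,ub,_=colour(b,"blue",(289,244)); print("tape",ray(a,ua,60),ray(b,ub,60))
ms=[]
for p,near in((a,(354,290)),(b,(277,215))):
    for r in viewer.cut_out("slab",p):
        print(r["score"],r["centre"],r["pixels"].sum())
        if np.hypot(*(np.array(r["centre"])-near))<15: ms.append((p,r["pixels"].astype(np.float32))); break
s,fs=fit(SLAB,ms,(712,-65,0.1)); print("slab",s,fs,len(ms))
for xx in ([s[0],s[1],s[2]],): print("corner",pts([(-85,115,60),(-97,115,0)],xx))
print("tip",pts([(50,0,0),(-50,0,10)],x))
save(b,"crop.png",(210,160,430,330),3)
np.savez("p.npz",w=x,s=s)
E
```

```text
[322.386 244.53 ] 453 [327.674 270.959] 736
wedge [540.656  65.283  -0.154] 0.20054557919502258
other scene 176
other scene 194
tape [632.126  61.846  60.   ] [630.737  58.344  60.   ]
0.96 [353.7, 287.9] 6740
0.78 [277.4, 214.9] 6696
slab [702.144 -58.757  -0.091] 0.0869123563170433 2
corner [[np.float64(627.8968782803724), np.float64(63.461220955443174), 60], [np.float64(615.9460931453741), np.float64(64.54691642706678), 0]]
tip [[np.float64(590.066043583331), np.float64(57.62729956094589), 0], [np.float64(491.245221639335), np.float64(72.93890138156078), 10]]
```

View pics/crop.png

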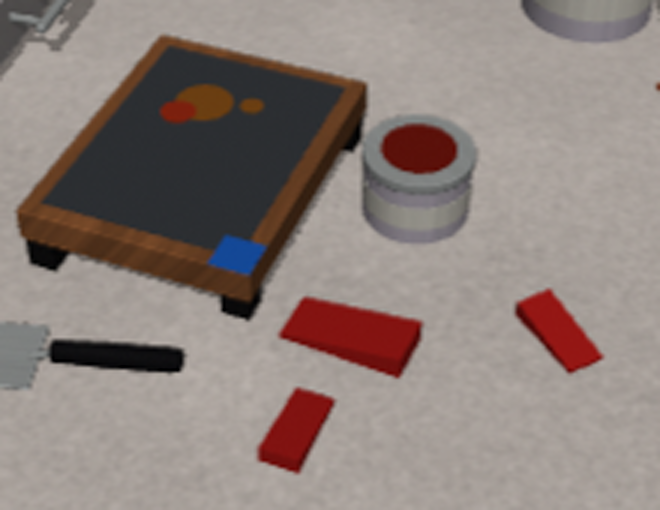

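The crop confirms the choice: the big wedge has its thin end at crop (295,318), facing the short foot at (240,300). The other two red pieces are clearly smaller. Next I turn the tool, shut the fingers and travel.

```bash
python3 -m handwheel '0 0 0 0 0 0.18 -1; 0 0 0 0 0 0.18 -1; 0 0 0 0 0 0.18 -1; 0 0 0 0 0 0.18 -1; 0 0 0 0 0 0.18 -1; 0 0 0 0 0 0.18 -1'
python3 -m handwheel '0.57 -0.97 0 0 0 0 -1; 0.57 -0.97 0 0 0 0 -1; 0.57 -0.97 0 0 0 0 -1'
python3 -m handwheel '0.57 -0.97 0 0 0 0 -1; 0.57 -0.97 0 0 0 0 -1; 0.57 -0.97 0 0 0 0 -1'
python3 -c "
from h import *
o=bot.get_obs();print(o['time'],o['tool_pos'],o['tcp_rot'],o['contact_force'])
M=R.from_euler('xyz',o['tcp_rot']).as_matrix();print(M.T@(np.array([631,61,75])-o['tool_pos']))"
```

```text
time: 1.5
tool_pos: [222.1, -475.7, 226.7]
tcp_rot: [3.142, -0.0, -0.131]
contact_force: [0.5, -0.7, 0.3]
grip_width: 56.2
finger_force: 0.0
time: 1.75
tool_pos: [292.0, -384.7, 226.6]
tcp_rot: [-3.14, -0.0, -0.127]
contact_force: [1.0, 0.1, 0.4]
grip_width: 36.1
finger_force: 0.0
time: 2.0
tool_pos: [361.4, -295.4, 226.9]
tcp_rot: [-3.141, -0.001, -0.125]
contact_force: [0.5, 0.3, 0.2]
grip_width: 16.3
finger_force: 0.0
2.0 [ 361.3706315  -295.35485084  226.89923515] [-3.14108164e+00 -5.50400839e-04 -1.25180558e-01] [0.47419967 0.29186024 0.20293472]
[ 222.94363113 -387.15296181  152.2198253 ]
```

```bash
python3 -m handwheel '0.55 -0.95 0 0 0 0 -1; 0.55 -0.95 0 0 0 0 -1; 0.55 -0.95 0 0 0 0 -1'
python3 -m handwheel '0.55 -0.95 0.2 0 0 0 -1; 0.55 -0.95 0.2 0 0 0 -1; 0.55 -0.95 0.2 0 0 0 -1'
python3 -m handwheel '0.55 -0.95 0.5 0 0 0 -1; 0.55 -0.95 0.5 0 0 0 -1; 0.55 -0.95 0.5 0 0 0 -1'
python3 -m handwheel '0.5 -0.9 0.6 0 0 0 -1; 0.5 -0.9 0.6 0 0 0 -1; 0.5 -0.9 0.6 0 0 0 -1;0.5 -0.9 0.6 0 0 0 -1'
python3 -c "
from h import *
o=bot.get_obs();print(o['time'],o['tool_pos'],o['tcp_rot'],o['contact_force'])
M=R.from_euler('xyz',o['tcp_rot']).as_matrix();print(M.T@(np.array([631,61,70])-o['tool_pos']))"
```

```text
time: 2.25
tool_pos: [428.3, -207.9, 226.9]
tcp_rot: [-3.141, -0.001, -0.125]
contact_force: [0.3, 0.0, -0.3]
grip_width: 0.9
finger_force: 0.0
time: 2.5
tool_pos: [494.9, -120.8, 206.3]
tcp_rot: [-3.141, -0.0, -0.125]
contact_force: [-0.5, -0.5, 0.1]
grip_width: 0.7
finger_force: 0.0
time: 2.75
tool_pos: [561.3, -34.5, 156.0]
tcp_rot: [-3.142, -0.0, -0.126]
contact_force: [1.2, -1.1, 1.0]
grip_width: 0.6
finger_force: 0.0
time: 3.08
tool_pos: [621.6, 51.2, 91.9]
tcp_rot: [-3.141, 0.005, -0.122]
contact_force: [-2.2, 0.2, -0.2]
grip_width: 0.4
finger_force: 0.0
3.0833 [621.55723586  51.16928617  91.88635046] [-3.14057367  0.00531897 -0.12198669] [-2.24323181  0.21089693 -0.18093902]
[  8.29264599 -10.88443419  21.8536537 ]
```

```bash
python3 -m handwheel '0.05 -0.07 0.18 0 0 0 -1; 0.05 -0.07 0.18 0 0 0 -1; 0.05 -0.07 0.18 0 0 0 -1; 0.05 -0.07 0.23 0 0 0 -1; 0.05 -0.07 0.23 0 0 0 -1'
python3 -m handwheel '0 0 0.03 0 0 0 -1; 0 0 0.06 0 0 0 -1; 0 0 0.06 0 0 0 -1'
```

```text
time: 3.5
tool_pos: [627.1, 51.8, 74.1]
tcp_rot: [3.141, -0.0, -0.129]
contact_force: [0.0, 0.8, -0.3]
grip_width: 0.5
finger_force: 0.0
time: 3.75
tool_pos: [627.0, 52.3, 67.5]
tcp_rot: [3.141, 0.0, -0.129]
contact_force: [-0.9, -0.4, 0.5]
grip_width: 0.2
finger_force: 0.0
```

```bash
python3 -m handwheel '0.02 -0.08 0.0 0 0 0 -1; 0.02 -0.08 0.05 0 0 0 -1; 0.02 -0.08 0.08 0 0 0 -1; 0.02 -0.08 0.08 0 0 0 -1'
python3 -m handwheel '0 0 0.04 0 0 0 -1; 0 0 0.04 0 0 0 -1'
python3 -m handwheel '0 0 0.03 0 0 0 -1; 0 0 0.03 0 0 0 -1;0 0 0.03 0 0 0 -1'
```

```text
time: 4.08
tool_pos: [630.1, 60.7, 59.0]
tcp_rot: [-3.142, 0.001, -0.128]
contact_force: [1.0, 0.3, 2.4]
grip_width: 0.8
finger_force: 1.2
time: 4.25
tool_pos: [630.0, 60.6, 55.3]
tcp_rot: [-3.142, 0.001, -0.128]
contact_force: [-0.7, 0.3, 2.6]
grip_width: 0.3
finger_force: 1.5
time: 4.5
tool_pos: [630.2, 60.6, 53.2]
tcp_rot: [-3.141, 0.0, -0.129]
contact_force: [-2.5, 2.8, 3.9]
grip_width: 0.4
finger_force: 2.2
```

The corner is rocking under about 4 N. I'll keep going to find the bottom, which gives the gap.

```bash
python3 -m handwheel '0 0 0.02 0 0 0 -1; 0 0 0.02 0 0 0 -1;0 0 0.02 0 0 0 -1'
python3 -m handwheel '0 0 0.02 0 0 0 -1; 0 0 0.02 0 0 0 -1;0 0 0.02 0 0 0 -1'
```

```text
time: 4.75
tool_pos: [630.2, 60.7, 52.6]
tcp_rot: [-3.141, -0.0, -0.129]
contact_force: [-6.2, 2.0, 14.8]
grip_width: 0.2
finger_force: 7.4
time: 5.0
tool_pos: [630.2, 60.8, 52.4]
tcp_rot: [-3.141, -0.001, -0.128]
contact_force: [-11.9, 2.1, 24.5]
grip_width: 0.5
finger_force: 12.8
```

The bottom is at TCP z ≈ 52.6, so the gap is about 7.5–8 mm and the wedge should meet the foot about 17–20 mm under it. Now I release and go behind the wedge.

```bash
python3 -m handwheel '0 0 -0.1 0 0 0 -1; 0 0 -0.1 0 0 0 -1; 0 0 -0.6 0 0 0 -1; 0 0 -0.6 0 0 0 -1'
python3 -m handwheel '-0.82 0.02 0 0 0 0.004 -1; -0.82 0.02 0 0 0 0.004 -1; -0.82 0.02 0 0 0 0.004 -1'
python3 -m handwheel '-0.82 0.02 0 0 0 0.004 -1; -0.82 0.02 0 0 0 0.004 -1; -0.82 0.02 0 0 0 0.004 -1; -0.82 0.02 0 0 0 0.004 -1'
python3 - <<'E'
from fit import *
np.set_printoptions(precision=3,suppress=True)
w=viewer.capture("wrist"); save(w,"wrist.png")
b=viewer.capture("side"); d=np.load("p.npz")
ws=viewer.cut_out("wedge",w); print([(r["score"],np.array(r["centre"]),r["pixels"].sum()) for r in ws])
print("expected in wrist",proj(w,[540,65,6]),[np.array(proj(w,q)) for q in pts(WEDGE,d["w"])])
print("slab side",fit(SLAB,[(b,viewer.cut_out("slab",b)[0]["pixels"].astype(np.float32))],d["s"]))
E
```

```text
time: 5.33
tool_pos: [632.5, 60.0, 112.6]
tcp_rot: [-3.141, -0.006, -0.129]
contact_force: [2.2, -0.1, 1.4]
grip_width: 0.3
finger_force: 0.0
time: 5.58
tool_pos: [537.8, 69.7, 105.5]
tcp_rot: [3.14, 0.015, -0.14]
contact_force: [-0.4, 0.3, -0.6]
grip_width: 0.5
finger_force: 0.0
time: 5.92
tool_pos: [465.4, 78.6, 108.4]
tcp_rot: [3.141, 0.001, -0.153]
contact_force: [2.1, -0.8, -0.1]
grip_width: 0.7
finger_force: 0.0
[(0.84, array([318.8, 127.3]), np.int64(12048)), (0.56, array([439.3, 303.2]), np.int64(567)), (0.55, array([160.5, 138. ]), np.int64(6106))]
expected in wrist [np.float64(317.42713263028617), np.float64(129.4152680958087)] [array([352.924,  43.071]), array([353.714,  41.306]), array([280.902,  43.017]), array([280.23,  41.25]), array([348.857, 204.912]), array([351.531, 210.653]), array([284.386, 204.907]), array([282.116, 210.649])]
slab side (array([701.47 , -61.567,  -0.092]), np.float64(0.04220864549279213))
```

View pics/wrist.png

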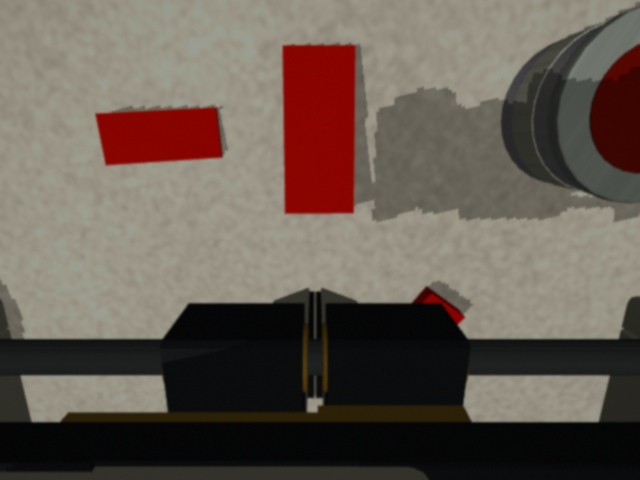

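The wrist picture shows the big wedge at columns 283–355 and rows 44–213, within about 3 px of the fit, with the fingers lined up behind it. Going down to push.

```bash
python3 -m handwheel '0 0 0.8 0 0 0 -1; 0 0 0.8 0 0 0 -1; 0 0 0.8 0 0 0 -1; 0 0 0.8 0 0 0 -1'
python3 -m handwheel '0 0 0.17 0 0 0 -1; 0 0 0.17 0 0 0 -1; 0 0 0.17 0 0 0 -1'
```

```text
time: 6.45
tool_pos: [466.8, 78.2, 27.4]
tcp_rot: [3.141, 0.004, -0.154]
contact_force: [0.4, -0.3, 0.7]
grip_width: 0.3
finger_force: 0.0
time: 6.7
tool_pos: [468.5, 78.4, 13.4]
tcp_rot: [-3.141, -0.002, -0.154]
contact_force: [-0.2, -1.1, -0.1]
grip_width: 0.7
finger_force: 0.0
```

Now z goes to about 7, then I push slowly.

```bash
python3 -m handwheel '0 0.01 0.06 0 0 0 -1; 0.05 0.01 0.06 0 0 0 -1; 0.10 0.01 0.06 0 0 0 -1; 0.14 0.01 0.06 0 0 0 -1; 0.18 0.01 0.06 0 0 0 -1; 0.21 0.01 0.06 0 0 0 -1; 0.24 0.01 0.06 0 0 0 -1; 0.24 0.01 0.06 0 0 0 -1'
python3 -m handwheel '0.04 0 0 0 0 0 -1; 0.08 0 0 0 0 0 -1; 0.12 0 0 0 0 0 -1; 0.15 0 0 0 0 0 -1; 0.18 0 0 0 0 0 -1; 0.20 0 0 0 0 0 -1; 0.20 0 0 0 0 0 -1'
python3 -m handwheel '0.03 0 0 0 0 0 -1; 0.06 0 0 0 0 0 -1; 0.06 0 0 0 0 0 -1'
```

```text
time: 7.37
tool_pos: [491.6, 73.6, 5.8]
tcp_rot: [-3.142, -0.001, -0.154]
contact_force: [-0.5, 0.5, 0.2]
grip_width: 0.6
finger_force: 0.0
time: 7.95
tool_pos: [511.1, 70.6, 5.7]
tcp_rot: [3.142, -0.001, -0.154]
contact_force: [-0.4, 0.0, 0.8]
grip_width: 0.4
finger_force: 0.0
time: 8.2
tool_pos: [517.3, 69.7, 5.8]
tcp_rot: [-3.142, -0.001, -0.154]
contact_force: [1.0, -0.7, 0.1]
grip_width: 0.6
finger_force: 0.0
```

```bash
python3 -m handwheel '0.02 0 0 0 0 0 -1; 0.04 0 0 0 0 0 -1; 0.04 0 0 0 0 0 -1'
python3 -m handwheel '0.015 0 0 0 0 0 -1; 0.03 0 0 0 0 0 -1; 0.03 0 0 0 0 0 -1'
python3 -m handwheel '0.01 0 0 0 0 0 -1; 0.02 0 0 0 0 0 -1; 0.02 0 0 0 0 0 -1'
```

```text
time: 8.45
tool_pos: [520.9, 69.1, 5.7]
tcp_rot: [3.142, -0.001, -0.154]
contact_force: [0.2, 0.0, -1.3]
grip_width: 0.5
finger_force: 0.0
time: 8.7
tool_pos: [523.8, 68.6, 5.7]
tcp_rot: [3.142, -0.001, -0.154]
contact_force: [0.2, -0.1, 0.6]
grip_width: 0.5
finger_force: 0.1
time: 8.95
tool_pos: [525.6, 68.4, 5.7]
tcp_rot: [3.142, -0.0, -0.154]
contact_force: [-0.6, 0.7, -1.1]
grip_width: 0.7
finger_force: 0.1
```

Run:
```python
from fit import *
w=viewer.capture("side"); save(w,"s2.png",(210,160,430,330),3)
d=np.load("p.npz"); m,c,n=colour(w,"red",(310,265)); print(c,n, [np.array(proj(w,q)).round(1) for q in pts([(-50,-22,20),(-50,22,20)],d["w"]+np.array([40,-6,0]))])
print(bot.get_obs()["contact_force"])
```

```text
[296.00980392 262.39215686] 102 [array([333.5, 261.7]), array([325.7, 274.4])]
[ 0.89751729 -0.89096557  0.43468877]
```

View pics/s2.png

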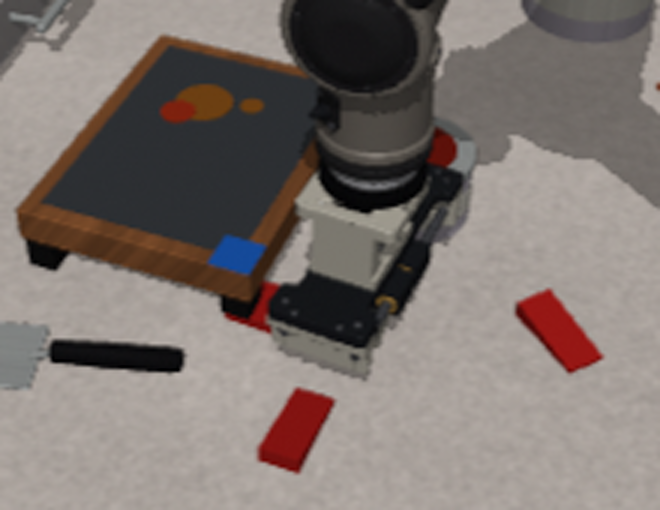

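The wedge's red thin end is already under the foot (crop 235,318) and there is no resistance yet. I continue in small steps.

```bash
python3 -m handwheel '0.01 0 0 0 0 0 -1; 0.02 0 0 0 0 0 -1; 0.02 0 0 0 0 0 -1'
python3 -m handwheel '0.01 0 0 0 0 0 -1; 0.02 0 0 0 0 0 -1; 0.02 0 0 0 0 0 -1'
python3 -m handwheel '0.01 0 0 0 0 0 -1; 0.02 0 0 0 0 0 -1; 0.02 0 0 0 0 0 -1'
```

```text
time: 9.25
tool_pos: [527.6, 68.1, 5.7]
tcp_rot: [3.142, -0.0, -0.154]
contact_force: [0.4, -0.1, 0.4]
grip_width: 0.3
finger_force: 0.1
time: 9.5
tool_pos: [529.3, 67.8, 5.7]
tcp_rot: [3.141, 0.0, -0.154]
contact_force: [-0.5, -0.0, 0.5]
grip_width: 0.2
finger_force: 0.5
time: 9.75
tool_pos: [530.1, 67.6, 5.6]
tcp_rot: [3.141, 0.003, -0.154]
contact_force: [-5.3, 1.2, 3.7]
grip_width: 0.6
finger_force: 2.8
```

Contact: the force is rising to about 5 N. I give it a touch more to seat it, then back off.

```bash
python3 -m handwheel '0.01 0 0 0 0 0 -1; 0.02 0 0 0 0 0 -1; 0.02 0 0 0 0 0 -1'
python3 -m handwheel '0.01 0 0 0 0 0 -1; 0.02 0 0 0 0 0 -1; 0.02 0 0 0 0 0 -1'
```

```text
time: 10.0
tool_pos: [530.6, 67.5, 5.5]
tcp_rot: [3.141, 0.006, -0.154]
contact_force: [-9.5, 2.0, 7.2]
grip_width: 0.5
finger_force: 4.9
time: 10.25
tool_pos: [530.9, 67.4, 5.3]
tcp_rot: [3.141, 0.009, -0.153]
contact_force: [-13.9, 2.1, 11.6]
grip_width: 0.4
finger_force: 7.3
```

```bash
python3 -m handwheel '-0.25 0 0 0 0 0 -1; -0.25 0 0 0 0 0 -1; -0.25 0 0 0 0 0 -1; -0.25 0 -0.85 0 0 0 -1; -0.25 0 -0.85 0 0 0 -1; -0.25 0 -0.85 0 0 0 -1'
python3 -m handwheel '0.6 -0.05 0 0 0 -0.01 -1; 0.6 -0.05 0 0 0 -0.01 -1; 0.6 -0.05 0 0 0 -0.01 -1'
python3 - <<'E'
from fit import *
np.set_printoptions(precision=3,suppress=True)
b=viewer.capture("scene"); c=viewer.capture("side"); d=np.load("p.npz")
for p,uv in((b,(350,246)),(c,(289,244))): print("tape",ray(p,colour(p,"blue",uv)[1],60))
save(c,"s3.png",(210,160,430,330),3)
o=bot.get_obs();print(o["tool_pos"],o["time"])
M=R.from_euler('xyz',o['tcp_rot']).as_matrix();print(M.T@(np.array([629,61,65])-o['tool_pos']))
E
```

```text
time: 10.75
tool_pos: [516.1, 70.6, 97.3]
tcp_rot: [-3.14, -0.013, -0.154]
contact_force: [1.3, 0.5, 0.7]
grip_width: 0.6
finger_force: 0.0
time: 11.0
tool_pos: [575.7, 65.7, 91.6]
tcp_rot: [-3.141, -0.007, -0.123]
contact_force: [-0.2, -0.5, 0.0]
grip_width: 0.2
finger_force: 0.0
tape [632.563  61.364  60.   ]
tape [631.499  64.531  60.   ]
[571.528  66.172  90.486] 11.1
[57.649 -1.911 25.54 ]
```

View pics/s3.png

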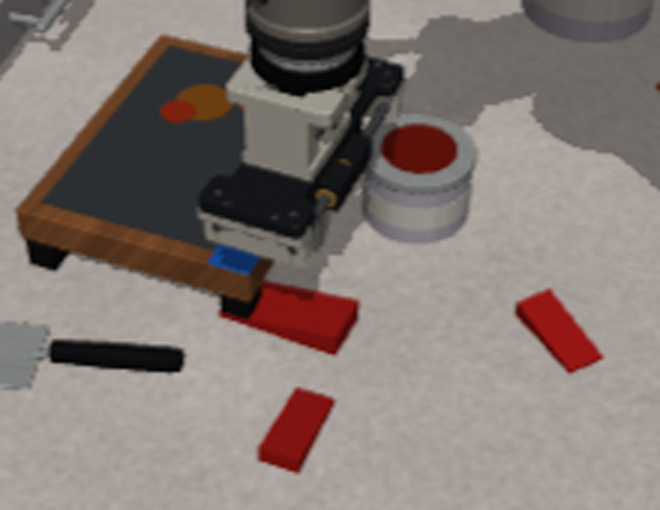

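The crop shows the wedge lying flat with its thin end under the foot (crop 240,310), and the slab unmoved. Now I try the corner.

```bash
python3 -m handwheel '0.57 -0.02 0 0 0 0 -1; 0.57 -0.02 0 0 0 0 -1; 0.57 -0.02 0.25 0 0 0 -1; 0.57 -0.02 0.25 0 0 0 -1; 0.57 -0.02 0.25 0 0 0 -1'
python3 -m handwheel '0 0 0.03 0 0 0 -1; 0 0 0.05 0 0 0 -1; 0 0 0.05 0 0 0 -1'
```

```text
time: 11.52
tool_pos: [625.5, 61.6, 64.3]
tcp_rot: [3.141, 0.005, -0.122]
contact_force: [-0.2, -0.1, 0.7]
grip_width: 0.5
finger_force: 0.0
time: 11.77
tool_pos: [627.2, 61.6, 61.2]
tcp_rot: [3.142, -0.0, -0.122]
contact_force: [-0.6, -0.2, -0.4]
grip_width: 0.5
finger_force: 0.0
```

```bash
python3 -m handwheel '0 0 0.01 0 0 0 -1; 0 0 0.02 0 0 0 -1; 0 0 0.02 0 0 0 -1'
python3 -m handwheel '0 0 0.02 0 0 0 -1; 0 0 0.02 0 0 0 -1; 0 0 0.02 0 0 0 -1'
python3 -m handwheel '0 0 0.01 0 0 0 -1; 0 0 0.01 0 0 0 -1; 0 0 0.01 0 0 0 -1'
```

```text
time: 12.02
tool_pos: [627.7, 61.5, 60.2]
tcp_rot: [-3.142, -0.001, -0.122]
contact_force: [-2.6, 0.1, 6.8]
grip_width: 0.3
finger_force: 3.7
time: 12.27
tool_pos: [627.7, 61.6, 60.1]
tcp_rot: [-3.142, -0.002, -0.122]
contact_force: [-8.0, -0.7, 18.4]
grip_width: 0.4
finger_force: 9.2
time: 12.52
tool_pos: [627.7, 61.6, 60.0]
tcp_rot: [-3.142, -0.003, -0.122]
contact_force: [-9.9, 0.5, 23.9]
grip_width: 0.6
finger_force: 12.0
```

The corner stands firm: 24 N with no dip, and z stays at 60.1. I hold for half a second, check, and hand in.

```bash
python3 -m handwheel '0 0 0 0 0 0 -1; 0 0 0 0 0 0 -1; 0 0 0 0 0 0 -1; 0 0 0 0 0 0 -1; 0 0 0 0 0 0 -1; 0 0 0 0 0 0 -1'
python3 - <<'E'
from fit import *
c=viewer.capture("side"); print("tape",ray(c,colour(c,"blue",(289,244))[1],60)); m,ce,n=colour(c,"red",(310,265)); print(ce,n)
o=bot.get_obs(); print(o["contact_force"],o["tool_pos"])
if o["contact_force"][2]>12 and abs(o["tool_pos"][2]-60)<1: print(bot.close_job())
E
```

```text
time: 13.02
tool_pos: [627.7, 61.6, 60.0]
tcp_rot: [-3.142, -0.003, -0.122]
contact_force: [-9.9, -0.3, 23.3]
grip_width: 0.3
finger_force: 12.0
tape [618.98929325  63.91327023  60.        ]
[310.2852292  264.90322581] 589
[-8.8619681  -0.1482015  24.16782557] [627.6784167   61.60109159  59.95881146]
the job is handed in; nothing more can be done
None
```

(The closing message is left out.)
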